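Put the melt-flow kit back in its bench layout

ROBOT

A 6-joint arm with a two-finger parallel gripper is mounted at the origin on the work surface. World frame = base frame: x ahead of the robot, y to its left, z up, the work surface at z = 0. Lengths are in m, angles in rad, forces in N, time in s.
With the tool pointing down it reaches from about 0.4 to 0.925 m from the base axis. Payload 12.5 kg.
Tool frame: the origin (TCP) lies between the finger pads; the fingertips stand 19 mm ahead of it and the grasp point (between the pads) is the TCP (robot.tip_reach is the distance from the TCP to the fingertips, in m); z points along the fingers, y is the line along which they close (so a half turn about z gives the same grasp; the last joint's range is limited). The gripper opens to 95 mm and grips with 3 to 60 N. Pads are 20 mm wide; open, the fingers measure 119 mm over their backs; the gripper's body (75 mm by 180 mm) begins 59 mm behind the grasp point.
Start: joints at [-1.359, 0.491, 1.559, -0, 1.092, -0.106], TCP at [0.195, -0.594, 0.234] pointing down, gripper open.
Joint ranges: [-3.1, 3.1], [-0.84, 2.19], [0.05, 2.79], [-1.13, 4.28], [0.06, 2.93], [-2.69, 2.69]. Speed limits (rad/s): [2.22, 2.22, 2.79, 3.14, 3.14, 3.14].

INTERFACE

Orientations are given as a unit quaternion [x, y, z, w].
In Python, from station import robot, eyes, order gives the robot as it stands.
- The arm moves only by the tool step_arm, never from a script. Its argument "steps" is a list of rows, each a list of 5 numbers: the shift along the tool's x, y, z in mm, then the turn about the tool's z in rad, then the opening, from 0 (shut) to 1 (fully open). In form: [[x, y, z, roll, jaw], ...]. A call has 1 to 12 rows; each row shifts and turns the commanded pose from where the row before left it, along the tool's axes as they then stand; what a row does not reach is not made up. A row lasts 1/12 s, in which the tool goes at most 41.7 mm and 7.16 degrees, less where a joint would pass 70% of its speed; a pose out of reach is approached as far as the arm can. A call is refused whole if a number of a shift passes 41.7 or a number of a turn 0.125, either way. A call with a gripper value outside its range is refused whole. The fingers move at their own pace and stop on an object; "force" is the grip in N (left out, the last holds). Time passes only in rows, so rows that do not move let the fingers close. It gives the time, the measured TCP pose, the force, the opening and the grip force at its end, in the units of the state.
- robot.sense(): the state, without advancing time (a new reading comes with each control period).
- eyes.capture(name): name is "scene" or "top"; returns the picture (400x640x3 uint8, red, green, blue); there is no depth.
- eyes.camera_model(name): a dict with "intrinsics" (3x3 intrinsics, pixels), "extrinsics" (4x4, takes a point from camera to world coordinates). Camera axes: x right, y up, looking along -z (the intrinsics and any distortion apply to the point x, -y, -z); pixel columns grow to the right and rows downward; lengths in m; the calibration is good to about 2 mm. A picture is of the moment at which its call begins. camera_model takes no time and is no camera call.
- order.finish_job(): hands the job in; it is judged then, once.
The state is a dict: "clock": time; "joint_positions": joint angles; "joint_velocities": joint speeds; "effort": joint torques, N m; "eef_pos": TCP position; "orientation": TCP orientation; "force": force on the tool from outside, world axes, zero at the start; "torque": the same for the moment, N m; "width": opening from 0.0 (shut) to 1.0 (fully open); "grip_force": force on a finger pad.
Only numpy, scipy, OpenCV 4.12 (cv2) and the standard library are available. Lean on these libraries where they do the work, as an engineer would, in place of code of your own. Each camera call takes 0.05 s, during which the arm holds its last target. There are 200 camera calls.

TASK

Set the melt-flow test kit out for the next run. Open the hinged case, stand the brass die upright on its floor near the middle, and shut the lid fully again; stand the white crucible upright in the middle of the balance pan. On the bench exactly halfway between the centre of the balance pan and the centre of the case, in line with both, stack the three steel weights squarely one on another, the largest at the bottom, then the medium one, the smallest on top.

Things in the scene. Friction and masses are not known exactly. Their poses are not given: they have to be found in the camera images.
- large_mid (a point): the largest of three: plain steel disc weight lying flat, with a small dark centre mark, 56 mm diameter, 25 mm high, about 480 g; the point is its centre, half-way up, z up
- medium_mid (a point): the middle-sized of three: plain steel disc weight lying flat, with a small dark centre mark, 44 mm diameter, 22 mm high, about 260 g; the point is its centre, half-way up, z up
- small_mid (a point): the smallest of three: plain steel disc weight lying flat, with a small dark centre mark, 33 mm diameter, 20 mm high, about 130 g; the point is its centre, half-way up, z up
- die_mid (a point): capillary die: a small stepped brass cylinder standing upright, 22 mm diameter up to 13 mm, then 19 mm, 20 mm high in all, about 50 g, a fine dark bore in its top; the point is its centre, half-way up, z up
- crucible_mid (a point): white porcelain crucible: a small open cup standing upright, 46 mm diameter at the rim, somewhat narrower at the foot, 50 mm high, about 80 g; the point is its centre, half-way up, z up
- pan (a point): fixed white laboratory balance with a round steel pan of 100 mm diameter; the point is the centre of the pan's top face, 43 mm above the bench. Its x axis points to the balance's rear, y to its left, z up; the housing reaches 85 mm to the front (display side), 60 mm to the rear, 65 mm to each side and is 35 mm high under the pan
- case_in (a point): fixed grey hinged clamshell case, 80 mm front to back (x) by 120 mm wide (y), 40 mm high when shut; the point is the centre of its inner floor, 6 mm above the bench; x points to the hinge (rear), y to its left, z up. Lower shell: walls 4 mm thick, rim 26 mm above the bench, inside 72 by 112 mm; the shut lid leaves 30 mm of height inside. The hinge line runs along y, 40 mm behind (+x) and 20 mm above this point
- case_lid (a joint): angle of the case's lid about its hinge: 0 shut, grows as it opens, up to 2.2 rad (leaning back); a stiff hinge, the lid stays at any angle it is left; about 1 N at the tab moves it
- case_tab (a point): centre of the bare aluminium tab that sticks out of the middle of the lid's front edge, 20 mm wide along the hinge's direction, 8 mm thick, 28 mm long, moving with the lid: 94 mm from the hinge line towards the front and 6 mm above it (32 mm above the bench) when shut. It can be pinched from above across its 20 mm width whether the lid is shut or upright. The point's frame turns with the lid
There are look-alikes about, which are no part of the job. What is shaped like the part that bears small_mid but green, purple or turquoise is not meant.

How it is judged:
By the outcome, as a careful person would: the job done as asked, in the order asked, and still so for the second after the job is handed in, with the robot touching nothing.
It also fails if it takes over 152 s, if anything falls off the work surface, if the arm or the gripper's body presses on something with over 40 N, if the wrist force passes 120 N, or if a joint passes its speed limit or range.

## Working session

There is one attempt and no reset: what is moved stays moved. The work goes in short steps, Python scripts to look and compute and a tool call to move; the robot and the scene stay as the last step left them, time stands still between calls to the robot, and variables do not carry over. Pictures are saved under pics/ and viewed, at most 14 in all, crops included, and the job is handed in when it is done.

Besides the shell and the picture viewer there is one more tool, called after ">>>" as name([rows], argument=value, ...), one row to a line, values as JSON. step_arm: Moves the arm, as the interface text tells. Its arguments: {"type":"object","properties":{"steps":{"type":"array"},"force":{"type":"number"}},"required":["steps"]}

```bash
mkdir -p pics; ls; python3 - <<'E'
from station import robot, eyes, order
import cv2,numpy as np
for n in("scene","top"):
    im=eyes.capture(n); cv2.imwrite(f"pics/{n}0.png",im[:,:,::-1])
    m=eyes.camera_model(n); print(n,np.round(m["intrinsics"],1).tolist(),np.round(m["extrinsics"],3).tolist(),m.keys())
s=robot.sense();print(s)
E
```

```text
pics
scene [[364.9, 0.0, 322.1], [0.0, 364.9, 194.9], [0.0, 0.0, 1.0]] [[0.837, -0.301, 0.457, 0.883], [0.547, 0.483, -0.684, -0.597], [-0.015, 0.822, 0.569, 0.547], [0.0, 0.0, 0.0, 1.0]] dict_keys(['intrinsics', 'extrinsics'])
top [[420.1, 0.0, 318.9], [0.0, 420.1, 204.3], [0.0, 0.0, 1.0]] [[-0.026, 0.999, -0.035, 0.457], [-1.0, -0.026, -0.004, 0.003], [-0.005, 0.035, 0.999, 0.978], [0.0, 0.0, 0.0, 1.0]] dict_keys(['intrinsics', 'extrinsics'])
{'clock': 0.1, 'joint_positions': array([-1.35857819e+00,  4.91519776e-01,  1.55941296e+00, -1.02843663e-05,
        1.09168354e+00, -1.05642468e-01]), 'joint_velocities': array([-0.00018759, -0.00268633, -0.00152446,  0.00047502,  0.00025211,
       -0.0012848 ]), 'effort': array([ 4.43812169e-03, -6.13622904e+01, -2.58606756e+01,  6.94564800e-02,
        4.70355107e-02, -5.80599112e-05]), 'eef_pos': array([ 0.19528557, -0.59349371,  0.23309902]), 'orientation': array([ 9.87396636e-01,  1.58264406e-01, -3.18159697e-05, -5.10842808e-04]), 'force': array([-0.08772715,  0.60886998, -0.11767604]), 'torque': array([ 0.01384958, -0.03388398, -0.02500349]), 'grip_force': 0.0, 'width': 1.0033068657222626}
```

View pics/top0.png

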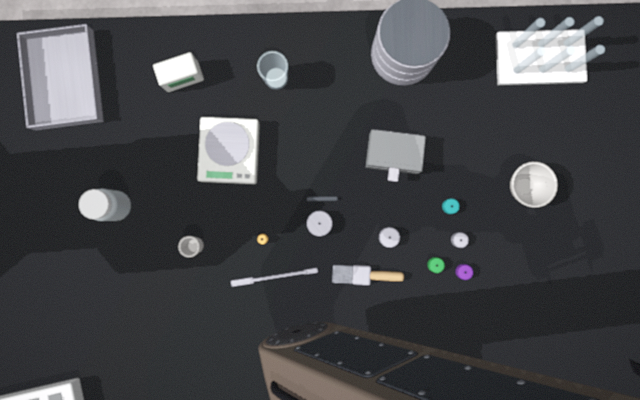

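View pics/scene0.png

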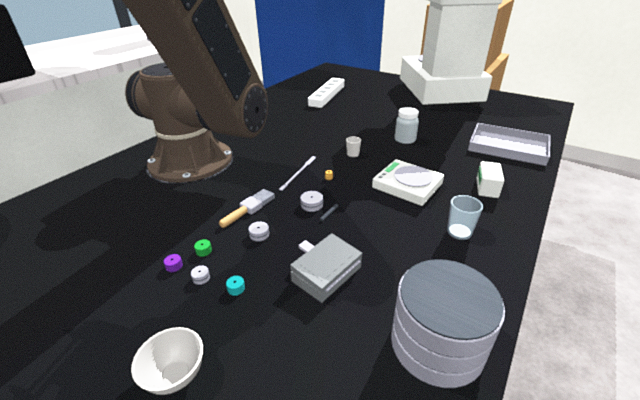

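Small weight: steel disc at top (460,240); look-alikes are turquoise (451,206), green (436,265) and purple (465,272). Large is (319,223), medium (389,237) and die (262,239). The crucible is the cup at (190,246), not the jar (100,205), beaker (273,68) or bowl (534,184). Balance is at (228,150), case at (396,152) with its tab at (393,175).

```bash
cat > h.py <<'E'
from station import robot, eyes, order
import cv2,numpy as np
def cast(n,uv,z):
    m=eyes.camera_model(n);K=m["intrinsics"];E=m["extrinsics"]
    d=np.linalg.inv(K)@[uv[0],uv[1],1]; d=E[:3,:3]@(d*[1,-1,-1]); o=E[:3,3]
    return (o+d*(z-o[2])/d[2])
def proj(n,p):
    m=eyes.camera_model(n);K=m["intrinsics"];E=m["extrinsics"]
    c=E[:3,:3].T@(np.array(p)-E[:3,3]); c=K@(c*[1,-1,-1]); return c[:2]/c[2]
def blob(im,seed,r,thr,close=True,up=4):
    """silhouette contour near the seed pixel; brightness (max channel)>thr; returns centroid, contour in pixels"""
    x0,y0=int(seed[0]-r),int(seed[1]-r)
    g=im.max(2)[max(y0,0):y0+2*r,max(x0,0):x0+2*r]; x0=max(x0,0);y0=max(y0,0)
    g=cv2.resize(g,None,fx=up,fy=up,interpolation=cv2.INTER_CUBIC)
    m=(g>thr).astype(np.uint8)
    cs,_=cv2.findContours(m,cv2.RETR_EXTERNAL,cv2.CHAIN_APPROX_NONE)
    s=((seed[0]-x0+.5)*up-.5,(seed[1]-y0+.5)*up-.5)
    c=max(cs,key=lambda c:cv2.contourArea(c)+1e9*(cv2.pointPolygonTest(c,s,False)>=0))
    c=(c[:,0,:].astype(np.float32)+.5)/up-.5+np.float32([x0,y0])
    M=cv2.moments(c.reshape(-1,1,2)); return np.array([M['m10'],M['m01']])/M['m00'],c
OBJ=dict(large=((319,223),(312,202),.0125,18),medium=((389,237),(259,232),.011,16),small=((460,240),(200,275),.010,12),
 die=((262,239),(329,175),.010,9),crucible=((190,246),(353,147),.025,18))
E
python3 - <<'E'
from h import *
t=eyes.capture("top");s=eyes.capture("scene")
for k,(a,b,z,r) in OBJ.items():
    ca,c=blob(t,a,r,85); P=cast("top",ca,z)
    cb,c2=blob(s,b,r+3,95); Q=cast("scene",cb,z)
    (x,y),rad=cv2.minEnclosingCircle(c)
    print(k,ca.round(1),round(rad*2*(.978-z)/420*1000,1),"mm",P.round(4),"scene",cb.round(1),Q.round(4))
for n,a,r in(("bal",(215,160),45),("case",(396,155),40)):
    ca,c=blob(t,a,r,85); print(n,cv2.minAreaRect(c))
big=lambda im,x,y,w,h,f:cv2.resize(im[y:y+h,x:x+w],None,fx=f,fy=f,interpolation=cv2.INTER_CUBIC)[:,:,::-1]
cv2.imwrite("pics/c1.png",np.vstack([big(t,180,105,200,75,4),big(t,340,190,200,60,4)]))
cv2.imwrite("pics/c2.png",np.vstack([big(t,350,115,100,75,6)[:, :600],big(t,170,225,100,25,6)]))
E
```

```text
large [319.  223.1] 61.4 mm [0.447  0.0073 0.0125] scene [311.4 200.4] [0.4442 0.0107 0.0125]
medium [388.9 237.1] 51.2 mm [ 0.4109 -0.1523  0.011 ] scene [258.5 230.5] [ 0.4079 -0.1484  0.011 ]
small [459.4 239.7] 43.1 mm [ 0.4007 -0.3139  0.01  ] scene [200.  274.2] [ 0.3976 -0.3109  0.01  ]
die [262.  238.8] 28.0 mm [0.4144 0.1393 0.01  ] scene [328.5 174.3] [0.4112 0.1429 0.01  ]
crucible [189.6 246. ] 58.8 mm [0.4028 0.3014 0.025 ] scene [352.9 145.6] [0.3977 0.3068 0.025 ]
bal ((227.6753387451172, 149.89817810058594), (60.57527542114258, 66.34648132324219), 2.411029577255249)
case ((394.7553405761719, 156.33065795898438), (57.378353118896484, 50.49771499633789), 6.842772960662842)
```

View pics/c1.png

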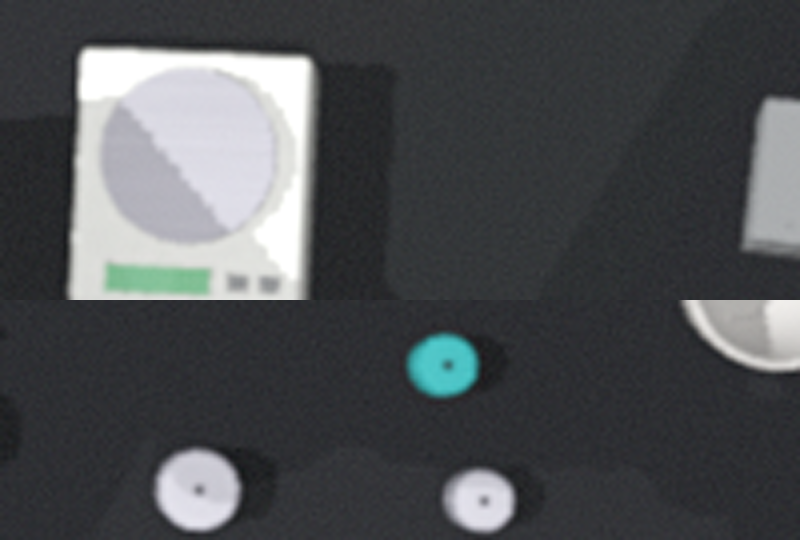

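View pics/c2.png

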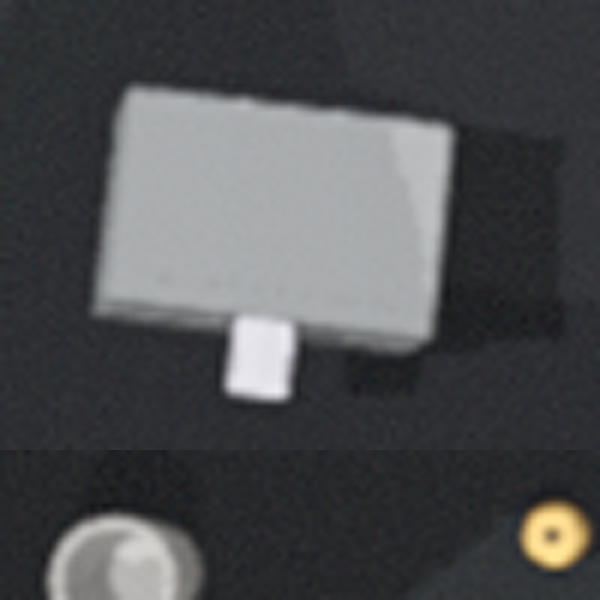

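The top crops show the pan circle centred near (227,144), the plain steel medium and small discs with centre marks, and the lid's rear corners at (371.3,129.3) and (425.3,136). The tab is at (393.3,174.7), and the brass die has its bore visible. Next I'll measure the pan and case in both views.

```bash
cat > p.py <<'E'
from h import *
t=eyes.capture("top");s=eyes.capture("scene")
big=lambda im,x,y,w,h,f:cv2.resize(im[y:y+h,x:x+w],None,fx=f,fy=f,interpolation=cv2.INTER_CUBIC)
for n,im,(x,y,w,h) in(("top",t,(200,118,55,50)),("scene",s,(385,160,50,32))):
    g=big(im,x,y,w,h,4).astype(int); g=cv2.GaussianBlur(g.astype(np.float32),(0,0),3)
    m=((g[:,:,2]-g[:,:,0])>0.035*g[:,:,2]+2).astype(np.uint8)
    cs,_=cv2.findContours(m,cv2.RETR_EXTERNAL,cv2.CHAIN_APPROX_NONE); c=cv2.convexHull(max(cs,key=cv2.contourArea))
    (u,v),ax,an=cv2.fitEllipse(c); uv=np.array([(u+.5)/4-.5+x,(v+.5)/4-.5+y]); print(n,uv.round(2),np.array(ax)/4,an,cast(n,uv,.043).round(4))
a=big(s,285,230,85,72,7);cv2.imwrite("pics/s2.png",a[:,:,::-1])
rc=[cast("top",p,.04) for p in((371.3,129.3),(425.3,136.0))]; print(np.round(rc,4)); d=rc[0]-rc[1];print("w",np.linalg.norm(d),"yaw",np.arctan2(-d[0],d[1]))
print("tab",cast("top",(393.3,174.7),.036))
E
python3 p.py
```

```text
top [212.02 149.06] [6.12713766 9.11836243] 76.23229217529297 [0.6192 0.2423 0.043 ]
scene [411.82 169.69] [ 9.56293964 34.32313919] 84.28484344482422 [0.6172 0.235  0.043 ]
[[ 0.6548 -0.1158  0.04  ]
 [ 0.6364 -0.2364  0.04  ]]
w 0.12201597372034659 yaw -0.15115493643824288
tab [ 0.55163368 -0.16262449  0.036     ]
```

View pics/s2.png

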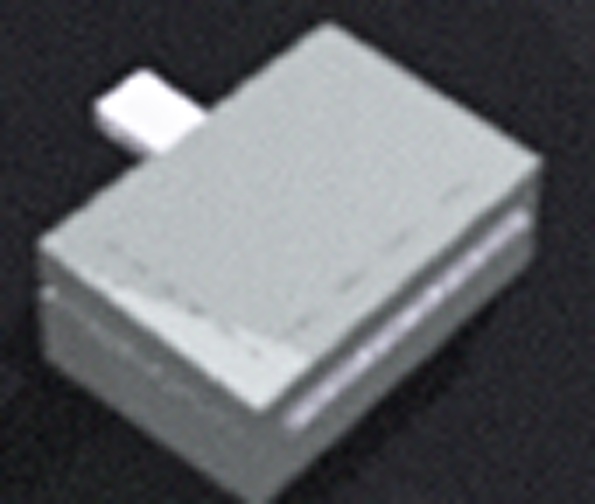

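The scene crop shows the lid top corners at about (290.3,263.8), (331.4,232.7), (362.1,252.1) and (322,288.1), with the tab at upper left.

```bash
python3 - <<'E'
from h import *
sc=np.array([cast("scene",p,.04) for p in((362.1,252.1),(322,288.1),(290.3,263.8),(331.4,232.7))])
print(sc.round(4),sc.mean(0)); print([np.linalg.norm(sc[i]-sc[i-1]).round(4) for i in range(4)])
f=sc[0]+sc[1]-sc[2]-sc[3]; print("yaw scene",np.arctan2(f[1],f[0]), np.arctan2(-(sc[0]-sc[1])[0],(sc[0]-sc[1])[1]))
for yaw in(-.15,):
    R=np.array([np.cos(yaw),np.sin(yaw),0]); rc=np.array([0.6456,-.1761,0]); print("case centre from top rear",rc-.04*R,"from tab",np.array([.5516,-.1626,0])+.054*R)
t=eyes.capture("top"); g=cv2.resize(t[110:180,195:260],None,fx=6,fy=6,interpolation=cv2.INTER_CUBIC)
print("bal edges yaw");g1=cv2.GaussianBlur(g[:,:,2],(0,0),3)
h=cv2.HoughCircles(g1,cv2.HOUGH_GRADIENT_ALT,1.5,50,param1=60,param2=.3,minRadius=110,maxRadius=160); print(h)
if h is not None:
    for u,v,r in h[0][:3]: uv=((u+.5)/6-.5+195,(v+.5)/6-.5+110);print(uv,r/6,cast("top",uv,.043))
print("manual pan",cast("top",(226.9,143.5),.043))
for p in(.62,.213,.043),:print(proj("scene",p))
E
```

```text
[[ 0.6526 -0.1129  0.04  ]
 [ 0.6356 -0.2324  0.04  ]
 [ 0.5514 -0.215   0.04  ]
 [ 0.5698 -0.0954  0.04  ]] [ 0.60234608 -0.16392771  0.04      ]
[np.float64(0.0846), np.float64(0.1207), np.float64(0.086), np.float64(0.1209)]
yaw scene -0.20643978931093446 -0.14104089257509628
case centre from top rear [ 0.60604916 -0.17012247  0.        ] from tab [ 0.60499364 -0.17066966  0.        ]
bal edges yaw
None
manual pan [0.63079282 0.20876851 0.043     ]
[409.64100308 173.61597283]
```

>>> step_arm([
  [0, 0, 0, 0.1165, 0.6],
  [0, 0, 0, 0.1165, 0.6],
  [0, 0, 0, 0.1165, 0.6],
  [0, 0, 0, 0.1165, 0.6],
  [20, -34, 0, 0, 0.6],
  [20, -34, 0, 0, 0.6],
  [20, -34, 0, 0, 0.6],
  [20, -34, 0, 0, 0.6],
  [20, -34, 0, 0, 0.6],
  [20, -34, 0, 0, 0.6],
  [20, -34, 0, 0, 0.6],
  [20, -34, 0, 0, 0.6],
], force=25)

```text
clock: 1.35
eef_pos: [0.3946, -0.3467, 0.2338]
orientation: [0.997, -0.074, 0.0, 0.0]
force: [1.0, -0.7, -0.5]
width: 0.599
grip_force: 0.0
```

>>> step_arm([
  [20, -34, 15, 0, 0.6],
  [20, -34, 15, 0, 0.6],
  [20, -34, 15, 0, 0.6],
  [20, -34, 15, 0, 0.6],
  [20, -34, 15, 0, 0.6],
  [20, -34, 15, 0, 0.6],
  [0, 0, 0, 0, 0.6],
  [0, 0, 0, 0, 0.6],
])

```text
clock: 2.02
eef_pos: [0.5412, -0.1649, 0.1438]
orientation: [0.997, -0.072, -0.001, -0.0]
force: [-0.5, -0.2, 0.3]
width: 0.598
grip_force: 0.0
```

```bash
cat >> h.py <<'E'
def to(x,y,z,phi=-.148):
    s=robot.sense(); q=s["orientation"]; f=2*np.arctan2(q[1],q[0]); d=np.array([x,y,z])-s["eef_pos"]
    X=np.array([np.cos(f),np.sin(f),0]);Y=np.array([np.sin(f),-np.cos(f),0])
    print("shift mm",np.round([d@X*1e3,d@Y*1e3,-d[2]*1e3],1),"phi",round(f,4),"eef",s["eef_pos"].round(4),"F",s["force"].round(1),"w",round(s["width"]*95,1),"grip",round(s["grip_force"],1),"t",s["clock"])
E
python3 - <<'E'
from h import *
to(.545,-.1595,.038)
im=eyes.capture("scene");cv2.imwrite("pics/a1.png",cv2.resize(im[80:330,170:470],None,fx=2,fy=2)[:,:,::-1])
E
```

```text
shift mm [  3.   -5.9 105.8] phi -0.1448 eef [ 0.5412 -0.1649  0.1438] F [-0.5 -0.2  0.3] w 56.8 grip 0.0 t 2.0167
```

View pics/a1.png

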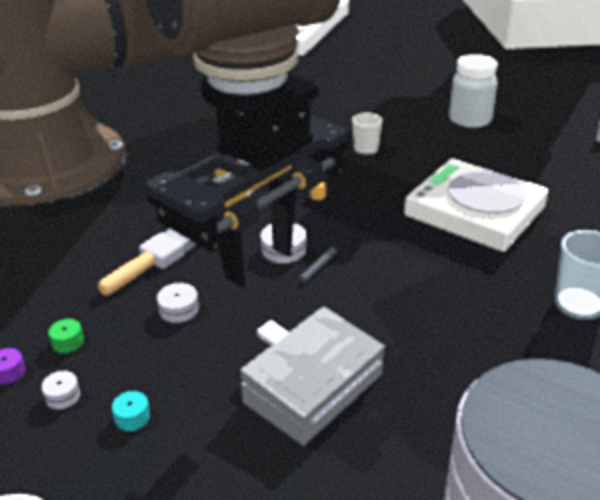

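The fingers are aligned along the case's y, and the tab is below them at about (275,333) in the crop. I'll descend and pinch it.

>>> step_arm([
  [1.5, -3, 20, 0.003, 0.6],
  [1.5, -3, 20, 0, 0.6],
  [0, 0, 20, 0, 0.6],
  [0, 0, 20, 0, 0.6],
  [0, 0, 16, 0, 0.6],
  [0, 0, 10, 0, 0.6],
  [0, 0, 0, 0, 0.3],
  [0, 0, 0, 0, 0.1],
  [0, 0, 0, 0, 0.1],
  [0, 0, 0, 0, 0.1],
  [0, 0, 0, 0, 0.1],
  [0, 0, 0, 0, 0.1],
], force=20)

```text
clock: 3.07
eef_pos: [0.5447, -0.1612, 0.0395]
orientation: [0.997, -0.076, 0.001, 0.0]
force: [-0.6, 0.4, -0.4]
width: 0.237
grip_force: 0.0
```

```bash
cat > arc.py <<'E'
import numpy as np
r,h=.1,.006
prev=None
for i,th in enumerate(np.arange(0,1.951,.15)):
    p=np.array([r*np.cos(th)-h*np.sin(th), r*np.sin(th)+h*np.cos(th)])*1e3
    if prev is not None: print(round(th,2),"x",round(-(p-prev)[0],1),"z",round(-(p-prev)[1],1))
    prev=p
E
python3 arc.py; python3 -c "
from h import *
to(.545,-.1595,.038)"
```

```text
0.15 x 2.0 z -14.9
0.3 x 4.2 z -14.4
0.45 x 6.3 z -13.6
0.6 x 8.3 z -12.5
0.75 x 10.1 z -11.1
0.9 x 11.6 z -9.5
1.05 x 12.9 z -7.7
1.2 x 13.9 z -5.7
1.35 x 14.6 z -3.5
1.5 x 15.0 z -1.3
1.65 x 15.0 z 1.0
1.8 x 14.7 z 3.2
1.95 x 14.0 z 5.3
shift mm [ 0.  -1.7  1.5] phi -0.1512 eef [ 0.5447 -0.1612  0.0395] F [-0.6  0.4 -0.4] w 22.5 grip 0.0 t 3.0667
```

>>> step_arm([
  [0, 0, 0, 0, 0.1],
  [0, 0, 0, 0, 0.1],
  [0, 0, 0, 0, 0.1],
  [0, 0, 0, 0, 0.1],
])

```text
clock: 3.4
eef_pos: [0.5448, -0.1602, 0.0391]
orientation: [0.997, -0.076, 0.0, -0.0]
force: [2.4, 7.7, 0.6]
width: 0.205
grip_force: 20.0
```

>>> step_arm([
  [1, 0, -7.4, 0, 0.1],
  [1, 0, -7.4, 0, 0.1],
  [2.1, 0, -7.2, 0, 0.1],
  [2.1, 0, -7.2, 0, 0.1],
  [0, 0, 0, 0, 0.1],
])

```text
clock: 3.82
eef_pos: [0.5517, -0.1613, 0.0691]
orientation: [0.997, -0.075, 0.001, -0.0]
force: [4.7, 5.8, -2.0]
width: 0.208
grip_force: 20.0
```

>>> step_arm([
  [3.1, -0.5, -6.8, 0, 0.1],
  [3.2, -0.5, -6.8, 0, 0.1],
  [4.1, 0, -6.3, 0, 0.1],
  [4.2, 0, -6.2, 0, 0.1],
  [5, 0, -5.6, 0, 0.1],
  [5.1, 0, -5.5, 0, 0.1],
  [5.8, 0, -4.8, 0, 0.1],
  [5.8, 0, -4.7, 0, 0.1],
  [6.4, 0, -3.9, 0, 0.1],
  [6.5, 0, -3.8, 0, 0.1],
  [6.9, 0, -2.9, 0, 0.1],
  [7, 0, -2.8, 0, 0.1],
])

```text
clock: 4.82
eef_pos: [0.6133, -0.1705, 0.128]
orientation: [0.997, -0.076, -0.001, -0.0]
force: [-0.4, 3.5, -11.6]
width: 0.208
grip_force: 20.0
```

>>> step_arm([
  [7.3, 0, -1.8, 0, 0.1],
  [7.3, 0, -1.7, 0, 0.1],
  [7.5, 0, -0.7, 0, 0.1],
  [7.5, 0, -0.6, 0, 0.1],
  [7.5, 0, 0.5, 0, 0.1],
  [7.5, 0, 0.5, 0, 0.1],
  [7.4, 0, 1.6, 0, 0.1],
  [7.3, 0, 1.6, 0, 0.1],
  [0, 0, 0, 0, 0.1],
  [0, 0, 0, 0, 0.1],
])

```text
clock: 5.65
eef_pos: [0.6726, -0.1795, 0.129]
orientation: [0.997, -0.075, 0.001, 0.0]
force: [0.7, 4.2, -2.0]
width: 0.21
grip_force: 20.0
```

```bash
python3 - <<'E'
from h import *
to(.5,0,.1)
im=eyes.capture("scene");cv2.imwrite("pics/a2.png",cv2.resize(im[80:330,200:500],None,fx=2,fy=2)[:,:,::-1])
E
```

```text
shift mm [-197.7 -151.4   29. ] phi -0.1511 eef [ 0.6726 -0.1795  0.129 ] F [ 0.7  4.2 -2. ] w 20.0 grip 20.0 t 5.65
```

View pics/a2.png

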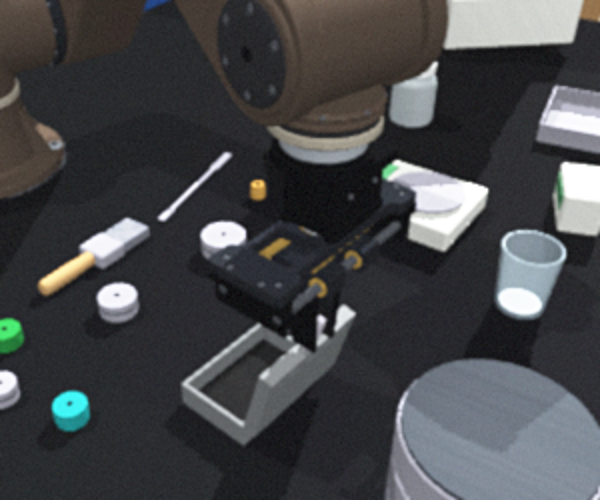

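The lid is open and leaning back at about 1.8 rad, with the case interior clear. I'll release and go to the die.

>>> step_arm([
  [0, 0, 0, 0, 0.5],
  [0, 0, 0, 0, 0.5],
  [0, 0, 0, 0, 0.5],
  [0, 0, 0, 0, 0.5],
  [0, 0, -15, 0, 0.6],
  [0, 0, -25, 0, 0.6],
  [0, 0, -30, 0, 0.6],
  [0, 0, -30, 0, 0.6],
], force=12)

```text
clock: 6.37
eef_pos: [0.6715, -0.1797, 0.2297]
orientation: [0.997, -0.076, -0.0, 0.0]
force: [0.1, 0.2, 0.1]
width: 0.594
grip_force: 0.0
```

>>> step_arm([
  [-25.4, -23.2, 0, 0, 0.6],
  [-25.4, -23.2, 0, 0, 0.6],
  [-25.4, -23.2, 0, 0, 0.6],
  [-25.4, -23.2, 0, 0, 0.6],
  [-25.4, -23.2, 0, 0, 0.6],
  [-25.4, -23.2, 10, 0, 0.6],
  [-25.4, -23.2, 20, 0, 0.6],
  [-25.4, -23.2, 20, 0, 0.6],
  [-25.4, -23.2, 20, 0, 0.6],
  [-25.4, -23.2, 20, 0, 0.6],
  [-25.4, -23.2, 20, 0, 0.6],
  [-25.4, -23.2, 10, 0, 0.6],
])

```text
clock: 7.37
eef_pos: [0.4109, 0.1423, 0.1074]
orientation: [0.997, -0.076, -0.0, 0.0]
force: [1.0, 1.2, -0.1]
width: 0.6
grip_force: 0.0
```

>>> step_arm([
  [0, 0, 0, 0, 0.6],
  [0, 0, 0, 0, 0.6],
  [0, 0, 0, 0, 0.6],
])

```text
clock: 7.62
eef_pos: [0.4133, 0.1415, 0.1091]
orientation: [0.997, -0.075, 0.001, -0.0]
force: [-1.2, -0.2, -0.4]
width: 0.599
grip_force: 0.0
```

```bash
python3 - <<'E'
from h import *
to(.4128,.141,.021)
im=eyes.capture("top");s=eyes.capture("scene")
cv2.imwrite("pics/a3.png",np.hstack([cv2.resize(s[90:240,250:400],None,fx=2.6,fy=2.6),cv2.resize(im[110:260,350:500],None,fx=2.6,fy=2.6)])[:,:,::-1])
E
```

```text
shift mm [-0.4  0.6 88.1] phi -0.1506 eef [0.4133 0.1415 0.1091] F [-1.2 -0.2 -0.4] w 56.9 grip 0.0 t 7.6167
```

View pics/a3.png

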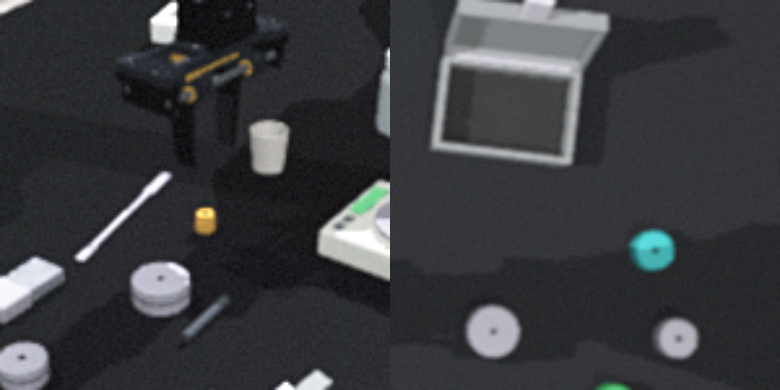

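The fingers are above the brass die (205,220 in the left half), and the case is open at right. I'll grasp the die.

>>> step_arm([
  [0, 0, 25, 0, 0.6],
  [0, 0, 25, 0, 0.6],
  [0, 0, 20, 0, 0.6],
  [0, 0, 12, 0, 0.6],
  [0, 0, 5.5, 0, 0.6],
  [0, 0, 0, 0, 0.1],
  [0, 0, 0, 0, 0.1],
  [0, 0, 0, 0, 0.1],
  [0, 0, 0, 0, 0.1],
  [0, 0, 0, 0, 0.1],
  [0, 0, 0, 0, 0.1],
  [0, 0, 0, 0, 0.1],
])

```text
clock: 8.72
eef_pos: [0.4126, 0.1417, 0.0216]
orientation: [0.997, -0.075, 0.0, -0.0]
force: [-0.1, -0.0, 7.6]
width: 0.228
grip_force: 12.0
```

>>> step_arm([
  [0, 0, 0, 0, 0.1],
  [0, 0, 0, 0, 0.1],
  [0, 0, 0, 0, 0.1],
  [0, 0, 0, 0, 0.1],
])

```text
clock: 9.05
eef_pos: [0.4126, 0.1417, 0.0216]
orientation: [0.997, -0.075, 0.0, -0.0]
force: [-0.6, -1.6, 6.5]
width: 0.226
grip_force: 12.0
```

```bash
python3 - <<'E'
from h import *
to(.6045-.0020,-.168,.12)
t=eyes.capture("top")
# outer rim corners (z=.026) front: from crop /2.6 + (350,110)
for (a,b) in(((432-390,148),(570-390,162)),((443-390,57),(581-390,70))):
    P=[cast("top",((u+.5)/2.6-.5+350,(v+.5)/2.6-.5+110),.026) for u,v in(a,b)]; print(np.round(P,4),np.linalg.norm(P[0]-P[1]))
E
```

```text
shift mm [234.3 277.6 -98.4] phi -0.1511 eef [0.4126 0.1417 0.0216] F [-0.6 -1.6  6.5] w 21.5 grip 12.0 t 9.05
[[ 0.5727 -0.1026  0.026 ]
 [ 0.5573 -0.2227  0.026 ]] 0.12106894937112292
[[ 0.6525 -0.1146  0.026 ]
 [ 0.6378 -0.2351  0.026 ]] 0.12133393931661118
```

>>> step_arm([
  [0, 0, -10, 0, 0.1],
  [0, 0, -30, 0, 0.1],
  [0, 0, -35, 0, 0.1],
  [0, 0, -35, 0, 0.1],
  [0, 0, -20, 0, 0.1],
  [23, 27, 0, 0, 0.1],
  [23, 27, 0, 0, 0.1],
  [23, 27, 0, 0, 0.1],
  [23, 27, 0, 0, 0.1],
  [23, 27, 0, 0, 0.1],
])

```text
clock: 9.93
eef_pos: [0.5062, -0.0107, 0.1513]
orientation: [0.997, -0.075, 0.0, 0.0]
force: [0.3, -0.3, -0.3]
width: 0.225
grip_force: 12.0
```

>>> step_arm([
  [23, 28, 0, 0, 0.1],
  [24, 29, 0, 0, 0.1],
  [24, 29, 0, 0, 0.1],
  [24, 29, 0, 0, 0.1],
  [24, 28, 0, 0, 0.1],
  [0, 0, 10, 0, 0.1],
  [0, 0, 25, 0, 0.1],
  [0, 0, 25, 0, 0.1],
  [0, 0, 20, 0, 0.1],
  [0, 0, 0, 0, 0.1],
  [0, 0, 0, 0, 0.1],
  [0, 0, 0, 0, 0.1],
])

```text
clock: 10.93
eef_pos: [0.6023, -0.1685, 0.0722]
orientation: [0.997, -0.075, 0.001, 0.0]
force: [0.3, 0.8, -0.1]
width: 0.224
grip_force: 12.0
```

```bash
python3 - <<'E'
from h import *
to(.6025,-.168,.028)
s=eyes.capture("scene")
cv2.imwrite("pics/a4.png",cv2.resize(s[180:320,250:400],None,fx=4,fy=4)[:,:,::-1])
E
```

```text
shift mm [ 0.1 -0.5 44.2] phi -0.151 eef [ 0.6023 -0.1685  0.0722] F [ 0.3  0.8 -0.1] w 21.3 grip 12.0 t 10.9333
```

View pics/a4.png

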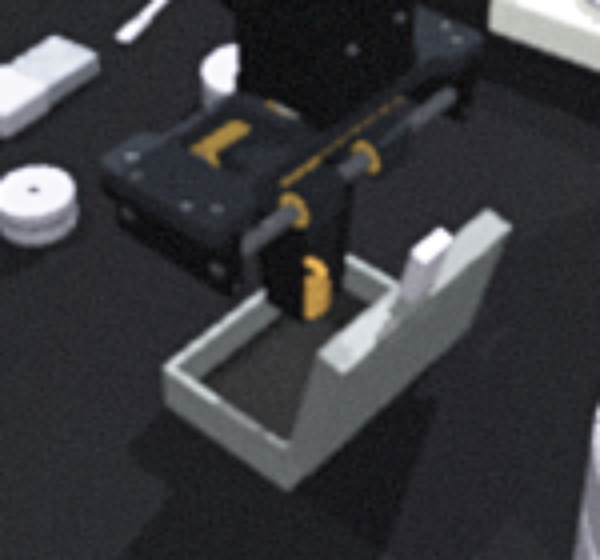

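>>> step_arm([
  [0, -0.5, 20, 0, 0.1],
  [0, 0, 15, 0, 0.1],
  [0, 0, 6, 0, 0.1],
  [0, 0, 2, 0, 0.1],
  [0, 0, 1, 0, 0.1],
  [0, 0, 0.5, 0, 0.1],
  [0, 0, 0, 0, 0.1],
  [0, 0, 0, 0, 0.1],
])

```text
clock: 11.65
eef_pos: [0.6024, -0.1682, 0.0277]
orientation: [0.997, -0.076, 0.001, 0.0]
force: [-0.1, -0.6, 3.6]
width: 0.226
grip_force: 12.0
```

>>> step_arm([
  [0, 0, 0, 0, 0.35],
  [0, 0, 0, 0, 0.5],
  [0, 0, 0, 0, 0.5],
  [0, 0, 0, 0, 0.5],
  [0, 0, -10, 0, 0.5],
  [0, 0, -30, 0, 0.5],
  [0, 0, -40, 0, 0.5],
  [0, 0, -40, 0, 0.5],
  [0, 0, -40, 0, 0.5],
  [0, 0, -40, 0, 0.5],
  [-35, 0, 0, 0, 0.5],
  [-35, 0, 0, 0, 0.5],
], force=20)

```text
clock: 12.65
eef_pos: [0.5332, -0.1576, 0.2295]
orientation: [0.997, -0.075, 0.003, 0.001]
force: [-0.5, 0.5, -0.7]
width: 0.498
grip_force: 0.0
```

>>> step_arm([
  [-35, -30, 0, 0, 0.5],
  [-35, -30, 0, 0, 0.5],
  [0, -30, 0, 0, 0.5],
  [0, 0, 0, 0, 0.5],
])

```text
clock: 12.98
eef_pos: [0.4817, -0.0612, 0.228]
orientation: [0.997, -0.075, 0.001, -0.0]
force: [0.5, -0.6, 0.5]
width: 0.504
grip_force: 0.0
```

```bash
python3 - <<'E'
from h import *
to(.6726,-.1795,.22)
s=eyes.capture("scene");t=eyes.capture("top")
cv2.imwrite("pics/a5.png",np.hstack([cv2.resize(s[200:320,270:370],None,fx=4,fy=4),cv2.resize(t[90:190,340:440],None,fx=4,fy=4.8)])[:,:,::-1])
E
```

```text
shift mm [206.4  88.5   8. ] phi -0.1496 eef [ 0.4817 -0.0612  0.228 ] F [ 0.5 -0.6  0.5] w 47.8 grip 0.0 t 12.9833
```

View pics/a5.png

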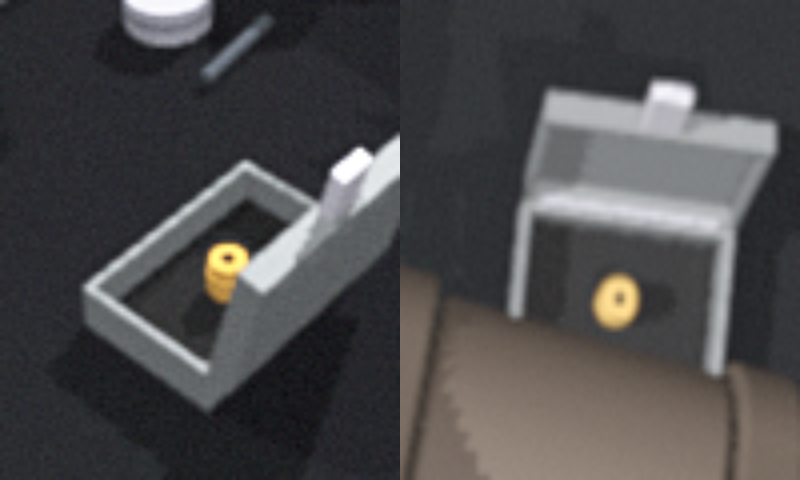

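The die stands upright mid-floor, at (228,270) left and (617,300) right. I'll re-pinch the tab and close the lid.

>>> step_arm([
  [29.5, 12.6, 0, 0, 0.5],
  [29.5, 12.6, 0, 0, 0.5],
  [29.5, 12.6, 0, 0, 0.5],
  [29.5, 12.6, 0, 0, 0.5],
  [29.5, 12.7, 0, 0, 0.5],
  [29.5, 12.7, 0, 0, 0.5],
  [29.4, 12.7, 0, 0, 0.5],
  [0, 0, 0, 0, 0.5],
  [0, 0, 30, 0, 0.5],
  [0, 0, 30, 0, 0.5],
  [0, 0, 27, 0, 0.5],
  [0, 0, 12, 0, 0.5],
])

```text
clock: 14.08
eef_pos: [0.6721, -0.1839, 0.1239]
orientation: [0.997, -0.076, -0.002, -0.001]
force: [0.4, 0.1, 0.2]
width: 0.497
grip_force: 0.0
```

>>> step_arm([
  [0, 0, 0, 0, 0.1],
  [0, 0, 0, 0, 0.1],
  [0, 0, 0, 0, 0.1],
  [0, 0, 0, 0, 0.1],
  [0, 0, 0, 0, 0.1],
  [0, 0, 0, 0, 0.1],
  [0, 0, 0, 0, 0.1],
  [0, 0, 0, 0, 0.1],
])

```text
clock: 14.75
eef_pos: [0.6747, -0.1802, 0.1296]
orientation: [0.997, -0.075, 0.001, -0.002]
force: [3.7, 16.1, 3.9]
width: 0.207
grip_force: 20.0
```

>>> step_arm([
  [-7.3, -0.8, -1.6, 0, 0.1],
  [-7.4, -0.5, -1.6, 0, 0.1],
  [-7.5, 0, -0.5, 0, 0.1],
  [-7.5, 0, -0.5, 0, 0.1],
  [-7.5, 0, 0.6, 0, 0.1],
  [-7.5, 0, 0.7, 0, 0.1],
  [-7.3, 0, 1.7, 0, 0.1],
  [-7.3, 0, 1.8, 0, 0.1],
  [-7, 0, 2.8, 0, 0.1],
  [-6.9, 0, 2.9, 0, 0.1],
  [-6.5, 0, 3.8, 0, 0.1],
  [-6.4, 0, 3.9, 0, 0.1],
])

```text
clock: 15.75
eef_pos: [0.5892, -0.1671, 0.1159]
orientation: [0.997, -0.075, 0.001, -0.001]
force: [1.1, 14.0, 6.4]
width: 0.21
grip_force: 20.0
```

>>> step_arm([
  [-5.8, 0, 4.7, 0, 0.1],
  [-5.8, 0, 4.8, 0, 0.1],
  [-5.1, 0, 5.5, 0, 0.1],
  [-5, 0, 5.6, 0, 0.1],
  [-4.2, 0, 6.2, 0, 0.1],
  [-4.1, 0, 6.3, 0, 0.1],
  [-3.2, 0, 6.8, 0, 0.1],
  [-3.1, 0, 6.8, 0, 0.1],
  [-2.1, 0, 7.2, 0, 0.1],
  [-2.1, 0, 7.2, 0, 0.1],
  [-1, 0, 7.2, 0, 0.1],
  [0, 0, 0, 0, 0.1],
])

```text
clock: 16.75
eef_pos: [0.5471, -0.1608, 0.0453]
orientation: [0.997, -0.075, -0.001, -0.001]
force: [-0.3, 13.9, -0.4]
width: 0.21
grip_force: 20.0
```

>>> step_arm([
  [-1, 0, 4, 0, 0.1],
  [0, 0, 3, 0, 0.1],
  [0, 0, 1, 0, 0.1],
  [0, 0, 0, 0, 0.1],
])

```text
clock: 17.08
eef_pos: [0.5463, -0.1607, 0.038]
orientation: [0.997, -0.075, -0.001, -0.001]
force: [-2.3, 15.2, 1.3]
width: 0.209
grip_force: 20.0
```

>>> step_arm([
  [0, 0, 0, 0, 0.4],
  [0, 0, 0, 0, 0.4],
  [0, 0, 0, 0, 0.4],
  [0, 0, -20, 0, 0.4],
  [0, 0, -25, 0, 0.2],
  [0, 0, 0, 0, 0.0],
  [0, 0, 0, 0, 0.0],
  [0, 0, 0, 0, 0.0],
  [0, 0, 0, 0, 0.0],
  [0, 0, 0, 0, 0.0],
  [0, 0, 0, 0, 0.0],
  [0, 0, 0, 0, 0.0],
])

```text
clock: 18.08
eef_pos: [0.5465, -0.1625, 0.0819]
orientation: [0.997, -0.076, -0.0, -0.0]
force: [0.2, 0.4, 0.1]
width: -0.0
grip_force: 0.0
```

>>> step_arm([
  [0, 0, 0, 0, 0.0],
  [0, 0, 10, 0, 0.0],
  [0, 0, 10, 0, 0.0],
  [0, 0, 4, 0, 0.0],
  [0, 0, 2, 0, 0.0],
  [0, 0, 1, 0, 0.0],
  [0, 0, 1, 0, 0.0],
  [0, 0, 0, 0, 0.0],
])

```text
clock: 18.75
eef_pos: [0.546, -0.1623, 0.055]
orientation: [0.997, -0.075, -0.001, -0.0]
force: [-6.8, 1.4, 12.8]
width: 0.005
grip_force: 6.6
```

>>> step_arm([
  [0, 0, -20, 0, 0.3],
  [0, 0, -40, 0, 0.75],
  [0, 0, -40, 0, 0.75],
  [0, 0, -30, 0, 0.75],
  [-15.3, -31.4, 0, 0, 0.75],
  [-15.3, -31.4, 0, 0, 0.75],
  [-15.3, -31.4, 0, 0, 0.75],
  [-15.3, -31.4, 0, 0, 0.75],
  [-15.3, -31.4, 0, 0, 0.75],
  [-15.3, -31.4, 0, 0, 0.75],
  [-15.3, -31.4, 0, 0, 0.75],
  [-15.3, -31.4, 0, 0, 0.75],
], force=8)

```text
clock: 19.75
eef_pos: [0.4627, 0.1057, 0.1843]
orientation: [0.997, -0.076, 0.0, 0.0]
force: [0.8, 0.5, 0.3]
width: 0.737
grip_force: 0.0
```

>>> step_arm([
  [-15.3, -31.4, 0, 0, 0.75],
  [-15.3, -31.4, 0, 0, 0.75],
  [-15.3, -31.4, 0, 0, 0.75],
  [-15.3, -31.4, 0, 0, 0.75],
  [-15.3, -31.4, 0, 0, 0.75],
  [-15.3, -31.4, 0, 0, 0.75],
  [0, 0, 25, 0, 0.75],
  [0, 0, 25, 0, 0.75],
  [0, 0, 0, 0, 0.75],
  [0, 0, 0, 0, 0.75],
])

```text
clock: 20.58
eef_pos: [0.4008, 0.3041, 0.1338]
orientation: [0.997, -0.075, -0.001, 0.001]
force: [0.8, -0.3, 0.2]
width: 0.751
grip_force: 0.0
```

```bash
python3 - <<'E'
from h import *
to(.400,.304,.035)
s=eyes.capture("scene");t=eyes.capture("top")
cv2.imwrite("pics/a6.png",np.hstack([cv2.resize(s[90:200,270:440],None,fx=3,fy=3),cv2.resize(s[220:330,280:370],None,fx=3,fy=3)])[:,:,::-1])
E
```

```text
shift mm [-0.7  0.3 98.8] phi -0.151 eef [0.4008 0.3041 0.1338] F [ 0.8 -0.3  0.2] w 71.4 grip 0.0 t 20.5833
```

View pics/a6.png

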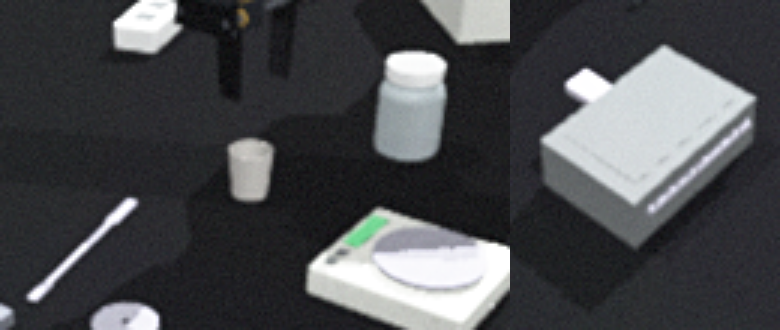

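The case is shut. The pan ellipse in the scene view is centred near (412.7,176), and the fingers are over the crucible. I'll grasp it.

>>> step_arm([
  [-0.7, 0, 25, 0, 0.75],
  [0, 0, 25, 0, 0.75],
  [0, 0, 25, 0, 0.75],
  [0, 0, 16, 0, 0.75],
  [0, 0, 8, 0, 0.75],
  [0, 0, 0, 0, 0.3],
  [0, 0, 0, 0, 0.3],
  [0, 0, 0, 0, 0.3],
  [0, 0, 0, 0, 0.3],
  [0, 0, 0, 0, 0.3],
  [0, 0, 0, 0, 0.3],
  [0, 0, 0, 0, 0.3],
])

```text
clock: 21.68
eef_pos: [0.4008, 0.3045, 0.0361]
orientation: [0.997, -0.075, 0.001, -0.0]
force: [0.5, -2.7, 7.2]
width: 0.48
grip_force: 8.0
```

>>> step_arm([
  [0, 0, 0, 0, 0.3],
  [0, 0, 0, 0, 0.3],
  [0, 0, -10, 0, 0.3],
  [0, 0, -25, 0, 0.3],
  [0, 0, -30, 0, 0.3],
  [0, 0, -30, 0, 0.3],
  [0, 0, -25, 0, 0.3],
  [0, 0, 0, 0, 0.3],
  [0, 0, 0, 0, 0.3],
])

```text
clock: 22.43
eef_pos: [0.4007, 0.3047, 0.1569]
orientation: [0.997, -0.075, 0.001, -0.001]
force: [0.1, 0.1, -1.0]
width: 0.481
grip_force: 8.0
```

```bash
python3 - <<'E'
from h import *
print("pan scene",cast("scene",(412.7,176),.043),"top",cast("top",(226.9,143.5),.043))
to(.629,.211,.155)
E
```

```text
pan scene [0.63126902 0.20595951 0.043     ] top [0.63079282 0.20876851 0.043     ]
shift mm [239.8  58.2   1.9] phi -0.1511 eef [0.4007 0.3047 0.1569] F [ 0.1  0.1 -1. ] w 45.6 grip 8.0 t 22.4333
```

```bash
python3 - <<'E'
from h import *
t=eyes.capture("top");s=eyes.capture("scene")
P=cast("top",(227.68,149.9),.0175);print(P, P+.0125*np.array([np.cos(.042),-np.sin(.042),0]))
f=8
b=cv2.resize(s[156:206,370:446],None,fx=f,fy=f,interpolation=cv2.INTER_CUBIC)
d=(b[:,:,2].astype(int)-b[:,:,0]); # blueness
print(np.percentile(d,[5,50,95]))
m=cv2.GaussianBlur(d.astype(np.float32),(0,0),6); m=np.clip((m+5)*8,0,255).astype(np.uint8)
cv2.imwrite("pics/a7.png",np.hstack([b[:,:,::-1][:, :600]]))
E
```

```text
[0.62069171 0.21286104 0.0175    ] [0.63318069 0.21233619 0.0175    ]
[-4.  2. 12.]
```

View pics/a7.png

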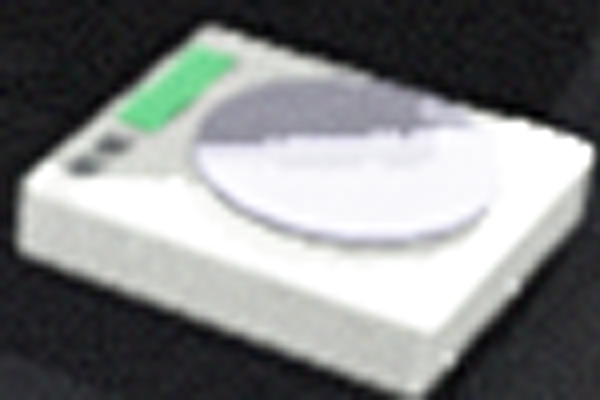

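The scene crop shows the pan ellipse centred near (346,156) and the housing's top corners at (207,24), (595,150), (432,332) and (22,180).

```bash
python3 - <<'E'
from h import *
px=lambda u,v:((u+.5)/8-.5+370,(v+.5)/8-.5+156)
C=np.array([cast("scene",px(*p),.035) for p in((207,24),(595,150),(432,332),(22,180))]);print(C.round(4))
# order: front-left, rear-left, rear-right, front-right
X=(C[1]+C[2]-C[0]-C[3]);print("size",np.linalg.norm(X)/2,"ctr",C.mean(0),"pan",C.mean(0)+.0125*X/np.linalg.norm(X))
print("ellipse",cast("scene",px(346,156),.043))
E
```

```text
[[0.55   0.2824 0.035 ]
 [0.6942 0.2703 0.035 ]
 [0.6859 0.1408 0.035 ]
 [0.5414 0.1533 0.035 ]]
size 0.1448992633946006 ctr [0.61788522 0.2116948  0.035     ] pan [0.63034004 0.21063297 0.035     ]
ellipse [0.62977081 0.21051192 0.043     ]
```

>>> step_arm([
  [24.2, 5.8, 0, 0, 0.3],
  [24.2, 5.8, 0, 0, 0.3],
  [24.2, 5.8, 0, 0, 0.3],
  [24.2, 5.8, 0, 0, 0.3],
  [24.2, 5.8, 0, 0, 0.3],
  [24.2, 5.9, 0, 0, 0.3],
  [24.2, 5.9, 0, 0, 0.3],
  [24.2, 5.9, 0, 0, 0.3],
  [24.2, 5.9, 0, 0, 0.3],
  [24.2, 5.9, 0, 0, 0.3],
  [0, 0, 0, 0, 0.3],
  [0, 0, 0, 0, 0.3],
])

```text
clock: 23.53
eef_pos: [0.6308, 0.2093, 0.1531]
orientation: [0.997, -0.076, -0.001, 0.0]
force: [-0.4, -0.1, -0.7]
width: 0.477
grip_force: 8.0
```

>>> step_arm([
  [0, 0, 25, 0, 0.3],
  [0, 0, 25, 0, 0.3],
  [0, 0, 18, 0, 0.3],
  [0, 0, 5, 0, 0.3],
  [0, 0, 2, 0, 0.3],
  [0, 0, 1, 0, 0.3],
  [0, 0, 1, 0, 0.3],
  [0, 0, 0, 0, 0.3],
  [0, 0, 0, 0, 0.3],
])

```text
clock: 24.28
eef_pos: [0.631, 0.2103, 0.079]
orientation: [0.997, -0.075, 0.0, -0.0]
force: [-0.2, -0.1, -0.3]
width: 0.48
grip_force: 8.0
```

Nearly touching; one more small step down, then release.

>>> step_arm([
  [0, 0, 0.7, 0, 0.3],
  [0, 0, 0.5, 0, 0.3],
  [0, 0, 0, 0, 0.3],
])

```text
clock: 24.53
eef_pos: [0.6315, 0.21, 0.0785]
orientation: [0.997, -0.076, 0.001, -0.0]
force: [-0.4, -1.4, 7.2]
width: 0.477
grip_force: 8.0
```

>>> step_arm([
  [0, 0, 0, 0, 0.55],
  [0, 0, 0, 0, 0.7],
  [0, 0, 0, 0, 0.75],
  [0, 0, 0, 0, 0.75],
  [0, 0, 0, 0, 0.75],
  [0, 0, -10, 0, 0.75],
  [0, 0, -25, 0, 0.75],
  [0, 0, -30, 0, 0.75],
  [0, 0, -35, 0, 0.75],
  [0, 0, -30, 0, 0.75],
  [0, 0, 0, 0, 0.75],
], force=20)

```text
clock: 25.45
eef_pos: [0.6328, 0.2107, 0.2145]
orientation: [0.997, -0.075, 0.005, -0.001]
force: [0.2, -0.3, 1.6]
width: 0.748
grip_force: 0.0
```

```bash
python3 - <<'E'
from h import *
to(.4456,.009,.15)
s=eyes.capture("scene")
b=cv2.resize(s[130:206,370:446],None,fx=6,fy=6,interpolation=cv2.INTER_CUBIC)
cv2.imwrite("pics/a8.png",b[:,:,::-1])
E
```

```text
shift mm [-154.7  227.6   64.5] phi -0.1511 eef [0.6328 0.2107 0.2145] F [ 0.2 -0.3  1.6] w 71.0 grip 0.0 t 25.45
```

>>> step_arm([
  [-19.1, 28.4, 0, 0, 0.8],
  [-19.1, 28.4, 0, 0, 0.8],
  [-19.1, 28.4, 0, 0, 0.8],
  [-19.1, 28.4, 0, 0, 0.8],
  [-19.1, 28.4, 0, 0, 0.8],
  [-19.1, 28.4, 10, 0, 0.8],
  [-19.1, 28.4, 20, 0, 0.8],
  [-19.1, 28.4, 30, 0, 0.8],
  [0, 0, 30, 0, 0.8],
  [0, 0, 20, 0, 0.8],
  [0, 0, 0, 0, 0.8],
  [0, 0, 0, 0, 0.8],
])

```text
clock: 26.5
eef_pos: [0.4471, 0.0107, 0.0992]
orientation: [0.997, -0.076, -0.001, -0.0]
force: [0.1, 0.3, -0.1]
width: 0.8
grip_force: 0.0
```

```bash
python3 - <<'E'
from h import *
to(.4456,.009,.0215)
E
```

```text
shift mm [-1.2  1.9 77.7] phi -0.1514 eef [0.4471 0.0107 0.0992] F [ 0.1  0.3 -0.1] w 76.0 grip 0.0 t 26.5
```

View pics/a8.png

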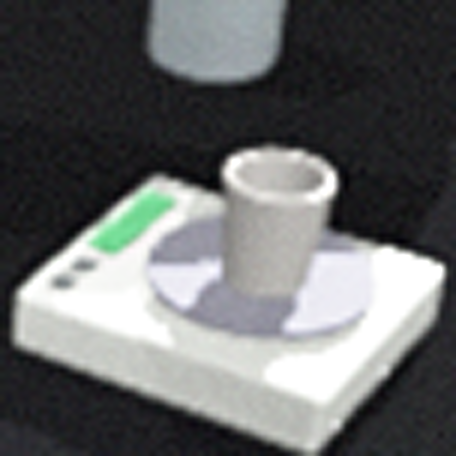

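The crucible stands upright in mid-pan: foot centre about (264,276), pan centre about (260,273). Now the large weight.

>>> step_arm([
  [-1.2, 1.9, 25, 0, 0.8],
  [0, 0, 25, 0, 0.8],
  [0, 0, 17, 0, 0.8],
  [0, 0, 7, 0, 0.8],
  [0, 0, 3.5, 0, 0.8],
  [0, 0, 0, 0, 0.45],
  [0, 0, 0, 0, 0.45],
  [0, 0, 0, 0, 0.45],
  [0, 0, 0, 0, 0.45],
  [0, 0, 0, 0, 0.45],
  [0, 0, 0, 0, 0.45],
  [0, 0, 0, 0, 0.45],
], force=25)

```text
clock: 27.5
eef_pos: [0.4465, 0.0089, 0.0231]
orientation: [0.997, -0.075, 0.001, 0.0]
force: [-1.0, -1.0, 7.9]
width: 0.586
grip_force: 25.0
```

>>> step_arm([
  [0, 0, 0, 0, 0.45],
  [0, 0, -10, 0, 0.45],
  [0, 0, -20, 0, 0.45],
  [0, 0, -20, 0, 0.45],
  [0, 0, 0, 0, 0.45],
  [0, 0, 0, 0, 0.45],
])

```text
clock: 28.0
eef_pos: [0.4463, 0.009, 0.0727]
orientation: [0.997, -0.076, 0.001, 0.0]
force: [0.4, -1.1, -6.0]
width: 0.585
grip_force: 25.0
```

```bash
python3 - <<'E'
from h import *
to(.6178,.0213,.0215)
E
```

```text
shift mm [167.6 -38.   51.2] phi -0.1512 eef [0.4463 0.009  0.0727] F [ 0.4 -1.1 -6. ] w 55.6 grip 25.0 t 28.0
```

>>> step_arm([
  [24, -5.4, 0, 0, 0.45],
  [24, -5.4, 0, 0, 0.45],
  [24, -5.4, 0, 0, 0.45],
  [24, -5.4, 0, 0, 0.45],
  [24, -5.4, 0, 0, 0.45],
  [24, -5.4, 0, 0, 0.45],
  [24, -5.6, 0, 0, 0.45],
  [0, 0, 20, 0, 0.45],
  [0, 0, 20, 0, 0.45],
  [0, 0, 7, 0, 0.45],
  [0, 0, 0, 0, 0.45],
  [0, 0, 0, 0, 0.45],
])

```text
clock: 29.0
eef_pos: [0.6171, 0.0213, 0.0238]
orientation: [0.997, -0.076, -0.001, 0.0]
force: [-0.4, 0.3, -5.3]
width: 0.586
grip_force: 25.0
```

>>> step_arm([
  [0, 0, 1, 0, 0.45],
  [0, 0, 1, 0, 0.45],
  [0, 0, 0.5, 0, 0.45],
  [0, 0, 0, 0, 0.45],
])

```text
clock: 29.33
eef_pos: [0.6178, 0.0212, 0.0227]
orientation: [0.997, -0.076, 0.0, 0.0]
force: [-0.3, 0.3, -4.7]
width: 0.584
grip_force: 25.0
```

>>> step_arm([
  [0, 0, 0.5, 0, 0.45],
  [0, 0, 0.4, 0, 0.45],
  [0, 0, 0.3, 0, 0.45],
  [0, 0, 0, 0, 0.45],
])

```text
clock: 29.67
eef_pos: [0.6179, 0.0212, 0.0215]
orientation: [0.997, -0.076, 0.0, 0.0]
force: [0.1, 0.2, -5.6]
width: 0.581
grip_force: 25.0
```

>>> step_arm([
  [0, 0, 0.5, 0, 0.45],
  [0, 0, 0.5, 0, 0.45],
  [0, 0, 0, 0, 0.45],
  [0, 0, 0, 0, 0.45],
])

```text
clock: 30.0
eef_pos: [0.6179, 0.0212, 0.0214]
orientation: [0.997, -0.076, 0.0, 0.0]
force: [-2.7, -0.2, 5.6]
width: 0.583
grip_force: 25.0
```

Contact. Release, lift and go on to the medium weight, viewing the placement on the way.

>>> step_arm([
  [0, 0, 0, 0, 0.7],
  [0, 0, 0, 0, 0.8],
  [0, 0, 0, 0, 0.8],
  [0, 0, 0, 0, 0.8],
  [0, 0, -15, 0, 0.8],
  [0, 0, -35, 0, 0.8],
  [0, 0, -35, 0, 0.8],
  [-22, 27, 0, 0, 0.7],
  [-22, 27, 0, 0, 0.7],
  [-22, 27, 0, 0, 0.7],
  [-22, 27, 0, 0, 0.7],
  [-22, 27, 0, 0, 0.7],
])

```text
clock: 31.0
eef_pos: [0.4876, -0.0964, 0.1057]
orientation: [0.997, -0.075, 0.0, 0.0]
force: [1.2, -0.2, 0.4]
width: 0.701
grip_force: 0.0
```

>>> step_arm([
  [-23, 0, 0, 0, 0.7],
  [-23, 0, 0, 0, 0.7],
  [-23, 0, 0, 0, 0.7],
  [0, 0, 0, 0, 0.7],
  [0, 0, 0, 0, 0.7],
])

```text
clock: 31.42
eef_pos: [0.4204, -0.0854, 0.1058]
orientation: [0.997, -0.076, 0.0, 0.0]
force: [0.4, -0.2, -0.1]
width: 0.7
grip_force: 0.0
```

```bash
python3 - <<'E'
from h import *
to(.4094,-.1504,.0215)
t=eyes.capture("top");s=eyes.capture("scene")
for nm,p in(("large",(.6178,.0213,.0125)),("medium",(.4094,-.1504,.011))):
  for n,im in(("top",t),("scene",s)):
    ca,c=blob(im,proj(n,p),20,90); print(nm,n,proj(n,p).round(1),ca.round(1),cast(n,ca,p[2]).round(4), cv2.contourArea(c))
E
```

```text
shift mm [-1.1 65.9 84.3] phi -0.1516 eef [ 0.4204 -0.0854  0.1058] F [ 0.4 -0.2 -0.1] w 66.5 grip 0.0 t 31.4167
large top [311.  149.3] [310.9 148.4] [0.6199 0.0215 0.0125] 537.84375
large scene [375.5 221.1] [375.6 220.2] [0.6165 0.0243 0.0125] 487.75
medium top [388.1 237.7] [388.  237.7] [ 0.4095 -0.1502  0.011 ] 1242.40625
medium scene [258.5 231.2] [258.5 230.5] [ 0.4078 -0.1486  0.011 ] 347.21875
```

>>> step_arm([
  [-1, 22, 0, 0, 0.7],
  [0, 22, 0, 0, 0.7],
  [0, 22, 0, 0, 0.7],
  [0, 0, 25, 0, 0.7],
  [0, 0, 25, 0, 0.7],
  [0, 0, 22, 0, 0.7],
  [0, 0, 8, 0, 0.7],
  [0, 0, 4, 0, 0.7],
  [0, 0, 0, 0, 0.7],
])

```text
clock: 32.27
eef_pos: [0.41, -0.1504, 0.0211]
orientation: [0.997, -0.075, -0.0, -0.0]
force: [0.4, 0.2, 0.4]
width: 0.702
grip_force: 0.0
```

```bash
python3 - <<'E'
from h import *
to(.4094,-.1504,.0215)
E
```

```text
shift mm [-0.6  0.1 -0.4] phi -0.1509 eef [ 0.41   -0.1504  0.0211] F [0.4 0.2 0.4] w 66.7 grip 0.0 t 32.2667
```

>>> step_arm([
  [0, 0, 0, 0, 0.35],
  [0, 0, 0, 0, 0.35],
  [0, 0, 0, 0, 0.35],
  [0, 0, 0, 0, 0.35],
  [0, 0, 0, 0, 0.35],
  [0, 0, 0, 0, 0.35],
  [0, 0, 0, 0, 0.35],
  [0, 0, -10, 0, 0.35],
  [0, 0, -25, 0, 0.35],
  [0, 0, -35, 0, 0.35],
  [0, 0, 0, 0, 0.35],
  [0, 0, 0, 0, 0.35],
], force=20)

```text
clock: 33.27
eef_pos: [0.4101, -0.1506, 0.0927]
orientation: [0.997, -0.075, 0.002, 0.001]
force: [-0.1, -0.4, -3.1]
width: 0.457
grip_force: 20.0
```

```bash
python3 - <<'E'
from h import *
to(.618,.0212,.047)
E
```

```text
shift mm [ 179.6 -201.1   45.7] phi -0.1511 eef [ 0.4101 -0.1506  0.0927] F [-0.1 -0.4 -3.1] w 43.5 grip 20.0 t 33.2667
```

>>> step_arm([
  [22.5, -25.1, 0, 0, 0.35],
  [22.5, -25.1, 0, 0, 0.35],
  [22.5, -25.1, 0, 0, 0.35],
  [22.5, -25.1, 0, 0, 0.35],
  [22.5, -25.1, 0, 0, 0.35],
  [22.5, -25.1, 0, 0, 0.35],
  [22.5, -25.2, 0, 0, 0.35],
  [22.5, -25.2, 0, 0, 0.35],
  [0, 0, 20, 0, 0.35],
  [0, 0, 18, 0, 0.35],
  [0, 0, 0, 0, 0.35],
  [0, 0, 0, 0, 0.35],
])

```text
clock: 34.27
eef_pos: [0.6167, 0.0213, 0.0514]
orientation: [0.997, -0.076, -0.002, 0.0]
force: [-0.0, 0.1, -2.5]
width: 0.459
grip_force: 20.0
```

```bash
python3 - <<'E'
from h import *
to(.6186,.0212,.047)
t=eyes.capture("top");s=eyes.capture("scene")
cv2.imwrite("pics/a9.png",cv2.resize(s[170:260,330:430],None,fx=6,fy=6,interpolation=cv2.INTER_CUBIC)[:,:,::-1])
E
```

```text
shift mm [ 1.9 -0.2  4.4] phi -0.1512 eef [0.6167 0.0213 0.0514] F [-0.   0.1 -2.5] w 43.6 grip 20.0 t 34.2667
```

View pics/a9.png

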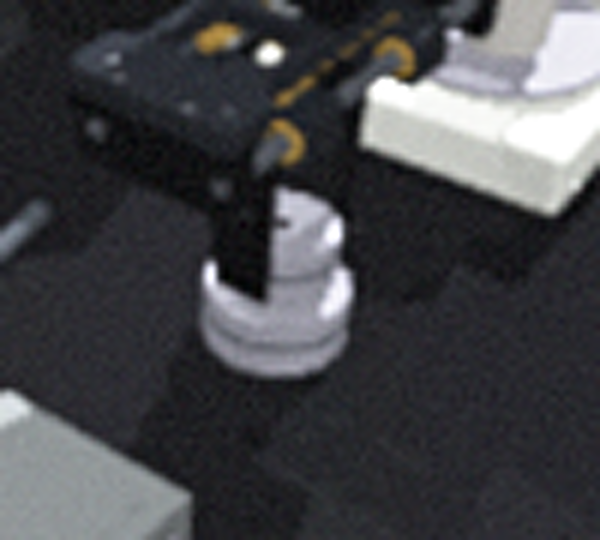

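The medium weight hangs squarely over the large one at (275,250). I'll lower it until it touches.

>>> step_arm([
  [0, 0, 2, 0, 0.35],
  [0, 0, 1, 0, 0.35],
  [0, 0, 0.5, 0, 0.35],
  [0, 0, 0.5, 0, 0.35],
  [0, 0, 0, 0, 0.35],
  [0, 0, 0, 0, 0.35],
])

```text
clock: 34.87
eef_pos: [0.6179, 0.0212, 0.0497]
orientation: [0.997, -0.076, 0.0, 0.0]
force: [0.1, -0.4, -3.3]
width: 0.457
grip_force: 20.0
```

>>> step_arm([
  [0, 0, 1, 0, 0.35],
  [0, 0, 0.7, 0, 0.35],
  [0, 0, 0, 0, 0.35],
  [0, 0, 0, 0, 0.35],
])

```text
clock: 35.2
eef_pos: [0.6178, 0.0212, 0.0477]
orientation: [0.997, -0.076, -0.0, 0.0]
force: [0.4, 0.2, -3.7]
width: 0.455
grip_force: 20.0
```

>>> step_arm([
  [0, 0, 0.6, 0, 0.35],
  [0, 0, 0, 0, 0.35],
  [0, 0, 0, 0, 0.35],
])

```text
clock: 35.45
eef_pos: [0.6179, 0.0212, 0.0473]
orientation: [0.997, -0.076, 0.0, 0.0]
force: [-0.2, -0.2, -1.6]
width: 0.46
grip_force: 20.0
```

>>> step_arm([
  [0.4, 0, 0.4, 0, 0.35],
  [0, 0, 0.3, 0, 0.35],
  [0, 0, 0, 0, 0.35],
  [0, 0, 0, 0, 0.35],
])

```text
clock: 35.78
eef_pos: [0.618, 0.0212, 0.0472]
orientation: [0.997, -0.076, -0.0, 0.0]
force: [-4.4, 0.8, 8.0]
width: 0.459
grip_force: 20.0
```

>>> step_arm([
  [0, 0, 0, 0, 0.55],
  [0, 0, 0, 0, 0.7],
  [0, 0, 0, 0, 0.7],
  [0, 0, 0, 0, 0.7],
  [0, 0, -10, 0, 0.7],
  [0, 0, -30, 0, 0.7],
  [0, 0, -35, 0, 0.7],
  [-13.9, 30.2, 0, 0, 0.6],
  [-13.9, 30.2, 0, 0, 0.6],
  [-13.9, 30.2, 0, 0, 0.6],
  [-13.9, 30.2, 0, 0, 0.6],
  [-13.9, 30.2, 0, 0, 0.6],
])

```text
clock: 36.78
eef_pos: [0.526, -0.1187, 0.1224]
orientation: [0.997, -0.075, 0.0, 0.0]
force: [1.1, -1.0, -0.9]
width: 0.601
grip_force: 0.0
```

>>> step_arm([
  [-13.9, 30.2, 0, 0, 0.6],
  [-13.9, 30.2, 0, 0, 0.6],
  [-13.9, 30.2, 0, 0, 0.6],
  [-13.9, 30.2, 0, 0, 0.6],
  [-13.9, 30.2, 0, 0, 0.6],
  [-13.9, 30.2, 0, 0, 0.6],
  [-13.9, 30.2, 0, 0, 0.6],
  [0, 0, 30, 0, 0.6],
  [0, 0, 0, 0, 0.6],
  [0, 0, 0, 0, 0.6],
])

```text
clock: 37.62
eef_pos: [0.3983, -0.3116, 0.0914]
orientation: [0.997, -0.076, -0.001, -0.001]
force: [0.6, 0.6, 0.5]
width: 0.6
grip_force: 0.0
```

```bash
python3 - <<'E'
from h import *
to(.399,-.3124,.0215)
t=eyes.capture("top");s=eyes.capture("scene")
for n,im in(("top",t),("scene",s)):
    p=(.618,.022,.0235)
    ca,c=blob(im,proj(n,p),22,90); u,v,w,h=cv2.boundingRect((c*10).astype(np.int32)); print(n,ca.round(1),cast(n,ca,p[2]).round(4),np.array([u,v,w,h])/10)
    # dark centre mark on the medium's top face
    q=proj(n,(.618,.022,.047)).round().astype(int); g=im.mean(2)[q[1]-4:q[1]+5,q[0]-4:q[0]+5]; w=np.clip(np.median(g)-15-g,0,None); yy,xx=np.mgrid[-4:5,-4:5]
    if w.sum()>0: uv=q+[(w*xx).sum()/w.sum(),(w*yy).sum()/w.sum()]; print(" mark",np.round(uv,1),cast(n,uv,.047).round(4))
E
```

```text
shift mm [ 0.8  0.7 69.9] phi -0.152 eef [ 0.3983 -0.3116  0.0914] F [0.6 0.6 0.5] w 57.0 grip 0.0 t 37.6167
top [310.7 148.5] [0.6179 0.0216 0.0235] [297.8 135.3  25.9  26.4]
 mark [310.8 146.1] [0.6192 0.0209 0.047 ]
scene [375.9 217.8] [0.6184 0.0201 0.0235] [363.1 202.6  25.3  29.6]
 mark [376.7 208.7] [0.6172 0.0232 0.047 ]
```

>>> step_arm([
  [0.8, 0.7, 20, 0, 0.6],
  [0, 0, 25, 0, 0.6],
  [0, 0, 17, 0, 0.6],
  [0, 0, 6, 0, 0.6],
  [0, 0, 2, 0, 0.6],
  [0, 0, 0, 0, 0.25],
  [0, 0, 0, 0, 0.25],
  [0, 0, 0, 0, 0.25],
  [0, 0, 0, 0, 0.25],
  [0, 0, 0, 0, 0.25],
  [0, 0, 0, 0, 0.25],
  [0, 0, 0, 0, 0.25],
], force=15)

```text
clock: 38.72
eef_pos: [0.3997, -0.313, 0.0222]
orientation: [0.997, -0.076, 0.0, 0.0]
force: [-0.4, 1.4, 7.3]
width: 0.341
grip_force: 15.0
```

>>> step_arm([
  [0, 0, 0, 0, 0.25],
  [0, 0, 0, 0, 0.25],
  [0, 0, -10, 0, 0.25],
  [0, 0, -30, 0, 0.25],
  [0, 0, -35, 0, 0.25],
  [0, 0, -35, 0, 0.25],
  [0, 0, 0, 0, 0.25],
  [0, 0, 0, 0, 0.25],
])

```text
clock: 39.38
eef_pos: [0.3998, -0.3132, 0.1335]
orientation: [0.997, -0.076, 0.002, 0.001]
force: [0.2, 0.8, -1.4]
width: 0.345
grip_force: 15.0
```

```bash
python3 - <<'E'
from h import *
to(.6182,.0212,.069)
E
```

```text
shift mm [ 165.5 -363.4   64.5] phi -0.1512 eef [ 0.3998 -0.3132  0.1335] F [ 0.2  0.8 -1.4] w 32.7 grip 15.0 t 39.3833
```

>>> step_arm([
  [13.9, -30.3, 0, 0, 0.25],
  [13.9, -30.3, 0, 0, 0.25],
  [13.9, -30.3, 0, 0, 0.25],
  [13.9, -30.3, 0, 0, 0.25],
  [13.8, -30.3, 0, 0, 0.25],
  [13.8, -30.3, 0, 0, 0.25],
  [13.8, -30.3, 0, 0, 0.25],
  [13.8, -30.3, 0, 0, 0.25],
  [13.8, -30.3, 0, 0, 0.25],
  [13.8, -30.3, 0, 0, 0.25],
  [13.8, -30.3, 0, 0, 0.25],
  [13.8, -30.1, 0, 0, 0.25],
])

```text
clock: 40.38
eef_pos: [0.6182, 0.0231, 0.1298]
orientation: [0.997, -0.075, -0.001, 0.0]
force: [0.3, -0.3, -0.4]
width: 0.344
grip_force: 15.0
```

>>> step_arm([
  [0, 0, 20, 0, 0.25],
  [0, 0, 20, 0, 0.25],
  [0, 0, 15, 0, 0.25],
  [0, 0, 4, 0, 0.25],
  [0, 0, 0, 0, 0.25],
  [0, 0, 0, 0, 0.25],
])

```text
clock: 40.88
eef_pos: [0.6179, 0.0213, 0.0718]
orientation: [0.997, -0.076, -0.001, 0.0]
force: [0.6, 0.3, -0.9]
width: 0.341
grip_force: 15.0
```

```bash
python3 - <<'E'
from h import *
to(.6187,.0212,.069)
E
```

```text
shift mm [0.8 0.  2.8] phi -0.1513 eef [0.6179 0.0213 0.0718] F [ 0.6  0.3 -0.9] w 32.4 grip 15.0 t 40.8833
```

>>> step_arm([
  [0.6, 0, 1, 0, 0.25],
  [0, 0, 1, 0, 0.25],
  [0, 0, 0.5, 0, 0.25],
  [0, 0, 0, 0, 0.25],
  [0, 0, 0, 0, 0.25],
])

```text
clock: 41.3
eef_pos: [0.6189, 0.0213, 0.0701]
orientation: [0.997, -0.076, 0.0, 0.0]
force: [-0.3, -0.1, -2.0]
width: 0.345
grip_force: 15.0
```

>>> step_arm([
  [0, 0, 0.5, 0, 0.25],
  [0, 0, 0, 0, 0.25],
  [0, 0, 0, 0, 0.25],
])

```text
clock: 41.55
eef_pos: [0.6189, 0.0214, 0.0695]
orientation: [0.997, -0.076, 0.0, 0.0]
force: [-0.5, -0.0, -1.4]
width: 0.346
grip_force: 15.0
```

>>> step_arm([
  [0, 0, 0.5, 0, 0.25],
  [0, 0, 0.4, 0, 0.25],
  [0, 0, 0, 0, 0.25],
  [0, 0, 0, 0, 0.25],
])

```text
clock: 41.88
eef_pos: [0.619, 0.0214, 0.069]
orientation: [0.997, -0.075, 0.0, 0.0]
force: [-2.4, 0.1, 5.6]
width: 0.342
grip_force: 15.0
```

Contact. Release, retreat and check.

>>> step_arm([
  [0, 0, 0, 0, 0.45],
  [0, 0, 0, 0, 0.55],
  [0, 0, 0, 0, 0.55],
  [0, 0, 0, 0, 0.55],
  [0, 0, -10, 0, 0.55],
  [0, 0, -30, 0, 0.55],
  [0, 0, -35, 0, 0.55],
  [0, 0, -35, 0, 0.55],
  [-25, 20, 0, 0, 0.55],
  [-25, 20, 0, 0, 0.55],
  [-25, 20, 0, 0, 0.55],
  [-25, 20, 0, 0, 0.55],
])

```text
clock: 42.88
eef_pos: [0.5067, -0.043, 0.1794]
orientation: [0.997, -0.075, 0.0, 0.0]
force: [0.1, -0.5, 0.4]
width: 0.551
grip_force: 0.0
```

>>> step_arm([
  [-25, 25, 0, 0, 0.55],
  [-25, 25, 0, 0, 0.55],
  [-20, 25, 0, 0, 0.55],
  [0, 25, 0, 0, 0.55],
  [0, 25, 0, 0, 0.55],
  [0, 25, 0, 0, 0.55],
  [0, 0, 0, 0, 0.55],
  [0, 0, 0, 0, 0.55],
])

```text
clock: 43.55
eef_pos: [0.416, -0.1813, 0.1791]
orientation: [0.997, -0.077, 0.0, 0.0]
force: [-0.2, 0.2, -0.3]
width: 0.551
grip_force: 0.0
```

```bash
python3 - <<'E'
from h import *
to(.6,0,.1)
t=eyes.capture("top");s=eyes.capture("scene")
for n,im in(("top",t),("scene",s)):
    p=(.6182,.022,.034)
    ca,c=blob(im,proj(n,p),24,90); u,v,w,h=cv2.boundingRect((c*10).astype(np.int32)); print(n,ca.round(1),np.array([u,v,w,h])/10)
    q=proj(n,(.6182,.022,.067)).round().astype(int); g=im.mean(2)[q[1]-4:q[1]+5,q[0]-4:q[0]+5]; w=np.clip(np.median(g)-15-g,0,None); yy,xx=np.mgrid[-4:5,-4:5]
    if w.sum()>0: uv=q+[(w*xx).sum()/w.sum(),(w*yy).sum()/w.sum()]; print(" mark",np.round(uv,1),cast(n,uv,.067).round(4))
ca,c=blob(t,(393.3,174.7),8,150);print("tab",ca.round(1),cast("top",ca,.036).round(4))
for n,im in(("top",t),("scene",s)):
    q=proj(n,(.631,.2105,.093)).round().astype(int);print(n,"crucible rim px",q,im[q[1],q[0]])
E
```

```text
shift mm [ 154.1 -207.3   79.1] phi -0.1536 eef [ 0.416  -0.1813  0.1791] F [-0.2  0.2 -0.3] w 52.4 grip 0.0 t 43.55
top [310.7 148.5] [297.8 135.3  25.9  26.4]
 mark [310.6 144.1] [0.6201 0.0209 0.067 ]
scene [376.1 215.7] [363.3 197.1  25.1  35.1]
 mark [378.3 201.7] [0.6193 0.0239 0.067 ]
tab [392.7 172.9] [ 0.5557 -0.1614  0.036 ]
top crucible rim px [221 139] [148 146 144]
scene crucible rim px [416 158] [187 185 180]
```

The stack marks agree to about 1.5 mm, the lid was pressed shut, and the crucible is in place. Handing in.

```bash
python3 -c "
from station import order
print(order.finish_job())"
```

```text
the job is handed in; nothing more can be done
None
```

I've handed in the job at about 43.6 s of the 152 s allowed: the die is upright inside the shut case, the crucible is upright mid-pan, and the weights are stacked within about 1–2 mm of the measured midpoint, with centre marks agreeing to about 1.5 mm.

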